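# Charge the bench tumbler and lift off its cover

## Robot

A 6-joint arm with a two-finger parallel gripper is mounted at the origin on a cart in front of the work surface, level with it; the furniture and walls round the work are solid. World frame = base frame: x ahead of the robot, y to its left, z up, the work surface at z = 0. Lengths are in m, angles in rad, forces in N, time in s.
With the tool pointing down it reaches from about 0.35 to 0.975 m from the base axis. Payload 7.1 kg.
Tool frame: the origin (TCP) lies midway between the tips of the shut fingers; the grasp point (between the pads) lies 19 mm behind it; z points along the fingers, y is the line along which they close (so a half turn about z gives the same grasp; the last joint's range is limited). The gripper opens to 88 mm and grips with 3 to 60 N. Pads are 20 mm wide; open, the fingers measure 115 mm over their backs; the gripper's body (75 mm by 178 mm) begins 61 mm behind the grasp point.
Start: joints at [1.314, 0.423, 1.63, -0, 1.089, -0.019], TCP at [0.147, 0.607, 0.223] pointing down, gripper open.
Joint ranges: [-3, 3], [-0.9, 2.11], [0.09, 2.58], [-1.31, 4.45], [0.11, 2.69], [-2.54, 2.54]. Speed limits (rad/s): [2.39, 2.39, 3.01, 3.14, 3.14, 3.14].

## Interface

Orientations are given as a unit quaternion [w, x, y, z].
In Python, from station import move_pose, movel, movej, command_gripper, wait, inverse_kinematics, read_camera, camera_info, MotionError, job_done, get_time, get_joint_pos, get_qvel, get_effort, get_tcp_pos, get_ee_rot, get_ft_force, get_ft_torque, get_grip_width, get_finger_force gives the robot as it stands. Calls block until the motion is done:
- move_pose(position, orientation): joint-space move of the TCP to a pose.
- movel(position, frame=None, v=0.15, until_force=None): straight line of the TCP; frame=None keeps the orientation; v is the mean speed in m/s. With until_force (N) it stops when the force on the tool has changed by that much, and returns True; else False.
- movej(angles): joint-space move.
- command_gripper(opening): opening from 0.0 (shut) to 1.0 (fully open); the grip force is fixed at half the most; returns when the fingers have stopped.
- wait(seconds).
- inverse_kinematics(position, orientation): joint angles nearest the present ones, or None.
- read_camera(name): name is "side" or "top" or "wrist"; returns the picture (480x640x3 uint8, red, green, blue); there is no depth.
- camera_info(name): a dict with "intrinsics" (3x3 intrinsics, pixels), "T" (4x4, takes a point from camera to world coordinates); the wrist camera has in their place "tool_from_camera" (4x4, takes a point from camera to tool coordinates, whose origin is the TCP and whose axes are the flange's). Camera axes: x right, y up, looking along -z (the intrinsics and any distortion apply to the point x, -y, -z); pixel columns grow to the right and rows downward; lengths in m; the calibration is good to about 2 mm. A picture is of the moment at which its call begins: read the wrist's pose just before it. camera_info takes no time and is no camera call.
A pose or a line that the arm cannot do raises MotionError and nothing moves.
- job_done(): hands the job in; it is judged then, once.
Readings, each from a call of its own:
- get_time(): time.
- get_joint_pos(): joint angles.
- get_qvel(): joint speeds.
- get_effort(): joint torques, N m.
- get_tcp_pos(): TCP position.
- get_ee_rot(): TCP orientation.
- get_ft_force(): force on the tool from outside, world axes, zero at the start.
- get_ft_torque(): the same for the moment, N m.
- get_grip_width(): opening from 0.0 (shut) to 1.0 (fully open).
- get_finger_force(): force on a finger pad.
Only numpy, scipy, OpenCV 4.12 (cv2) and the standard library are available. Lean on these libraries where they do the work, as an engineer would, in place of code of your own. Each camera call takes 0.05 s, during which the arm holds its last target. There are 200 camera calls.

## Task

Load the bench tumbler for polishing: tip all five brass fittings from the hod into its bowl and stand the empty hod back on the bench, then carry the two nested lids over together by the inner lid's knob and lower them so that the inner grille lid sits fully home on the bowl. Now lift the outer cover alone by its neck, leaving the grille lid seated and undisturbed, so that the charge can be looked over through the grille; finish while still holding the cover level in the air, clear above the top of the knob. Leave the other things on the bench where they are.

Things in the scene. Friction and masses are not known exactly. Their poses are not given: they have to be found in the camera images.
- tumbler: vibratory bench tumbler, fixed: grey round motor base 128 mm across, above it on springs a round grey bowl, open on top. Rim 126 mm above the bench, 118 mm across outside, 108 mm inside (straight for the top 20 mm, then narrowing to 80 mm); inner floor at 65 mm, small centre cone up to 90 mm. Origin: on the bench under the bowl's axis, z up; switch on its -x side
- bowl_mouth (a point): centre of the bowl's mouth, at rim height (126 mm above the tumbler's origin, on its axis)
- grille_lid: inner lid, round steel grille, 160 g: plug 101 mm across, 9 mm deep (lowest 4 mm tapered to 94 mm), fits the bowl with 3 mm play all round; flange above it 124 mm across, 4 mm thick, rests on the rim. Round steel knob 20 mm across, 38 to 58 mm above the origin, on a 12 mm stem. Origin: centre of the plug's underside, z up, at first on the bench; home = 117 mm above the tumbler's. Any yaw
- knob (a point): middle of the grille lid's knob, 48 mm above the grille lid's origin (10 mm below the knob's top)
- cover: outer lid, round black, 134 mm across, 120 g: skirt 0 to 9 mm (129 mm inside), flat top to 12 mm, open upright neck (its grip) 12 to 32 mm, 47 mm across, bore 36 mm. Rests loose on the grille lid's flange, the knob standing up through the neck: lifting the knob carries both lids, lifting the neck the cover alone. Nested, it is 4 mm above the grille lid. Origin: centre of skirt's lower edge, z up
- neck (a point): on the axis of the cover, at mid height of its neck, 22 mm above the cover's origin
- hod: small sheet-metal pouring hod with the fittings, 160 g: floor 120 (x) x 70 mm (y), 2.5 mm thick, side and rear walls 26 mm high, open at its spout end (-x). Across its middle along y a wooden handle bar, 16 x 16 mm, 70 mm long, 52 to 68 mm above its underside; it balances there. The fittings start to slide at 27 to 35 degrees of tilt. Origin: centre of underside; -x points out of the spout
- hod_bar (a point): centre of the hod's handle bar, 60 mm above the hod's origin
- hod_spout (a point): middle of the hod's open front edge, on its floor: 60 mm ahead (-x) of the hod's origin and 2.5 mm above it
- stud_1: brass button stud, foot disc 17 mm across, round head 11 mm, 19 mm high, 12 g; starts standing in the hod. Origin: centre of its foot
- stud_2: brass button stud, foot disc 17 mm across, round head 11 mm, 19 mm high, 12 g; starts standing in the hod. Origin: centre of its foot
- stud_3: brass button stud, foot disc 17 mm across, round head 11 mm, 19 mm high, 12 g; starts standing in the hod. Origin: centre of its foot
- slide_1: brass strap slide, a flat rectangular frame with a middle bar, 30 x 22 x 5 mm, 13 g; starts lying in the hod. Origin: centre of its underside
- slide_2: brass strap slide, a flat rectangular frame with a middle bar, 30 x 22 x 5 mm, 13 g; starts lying in the hod. Origin: centre of its underside
- glue_bottle: white craft-glue bottle with a screw cap, 43 x 43 x 112 mm, standing; bystander. Origin: centre of its underside
- dye_bottle: small brown dye bottle with a black cap, 34 x 34 x 78 mm, standing; bystander. Origin: centre of its underside
- thread_spool: spool of dark thread with flanged ends, 32 x 32 x 42 mm, standing; bystander. Origin: centre of its underside
- wax_puck: round beeswax puck, 39 mm across, 13 mm high; bystander. Origin: centre of its underside
- maul: leather maul with a pale head and a wooden handle, 208 mm long, 49 mm thick, lying; bystander. Origin: centre of its underside
- cutter: rotary cutter lying flat, 148 x 48 x 20 mm; bystander. Origin: centre of its underside

How it is judged:
By the outcome, as a careful person would: the job done as asked, in the order asked, and still so for the second after the job is handed in, while the arm keeps its last pose, push and grip.
It also fails if it takes over 72 s, if anything falls off the work surface, if the arm or the gripper's body presses on something with over 40 N, if the wrist force passes 120 N, or if a joint passes its speed limit or range.

## Working session

There is one attempt and no reset: what is moved stays moved. The work goes in short steps, each a Python script; the robot and the scene stay as the last script left them, time stands still between calls to the robot, and variables do not carry over. Pictures are saved under pics/ and viewed, at most 11 in all, crops included, and the job is handed in when it is done.

```bash
mkdir -p pics; ls; python3 - <<'E'
from station import *
import cv2,numpy as np
np.set_printoptions(precision=4,suppress=True)
for n in("top","side"):
    im=read_camera(n); cv2.imwrite(f"pics/{n}0.png",im[:,:,::-1]); print(n,camera_info(n))
print(camera_info("wrist")); print(get_ee_rot(),get_time(),get_tcp_pos())
E
```

```text
pics
top {'intrinsics': array([[497.4835,   0.    , 324.9311],
       [  0.    , 497.4835, 252.0971],
       [  0.    ,   0.    ,   1.    ]]), 'T': array([[ 0.0677,  0.9753, -0.2101,  0.3437],
       [-0.9977,  0.0647, -0.0211, -0.1519],
       [-0.007 ,  0.211 ,  0.9775,  1.074 ],
       [ 0.    ,  0.    ,  0.    ,  1.    ]])}
side {'intrinsics': array([[433.9815,   0.    , 313.6351],
       [  0.    , 433.9815, 239.2502],
       [  0.    ,   0.    ,   1.    ]]), 'T': array([[-0.884 ,  0.3072, -0.3525,  0.1951],
       [-0.4671, -0.6147,  0.6356,  0.4366],
       [-0.0214,  0.7265,  0.6868,  0.7311],
       [ 0.    ,  0.    ,  0.    ,  1.    ]])}
{'intrinsics': array([[343.5065,   0.    , 313.7823],
       [  0.    , 343.5065, 240.6052],
       [  0.    ,   0.    ,   1.    ]]), 'tool_from_camera': array([[ 0.0015,  0.9546,  0.298 ,  0.082 ],
       [ 1.    , -0.0013, -0.0008,  0.0005],
       [-0.0004,  0.298 , -0.9546, -0.1616],
       [ 0.    ,  0.    ,  0.    ,  1.    ]])}
[-0.0001  0.1186  0.9929 -0.0007] 0.1 [0.1471 0.607  0.222 ]
```

View pics/top0.png

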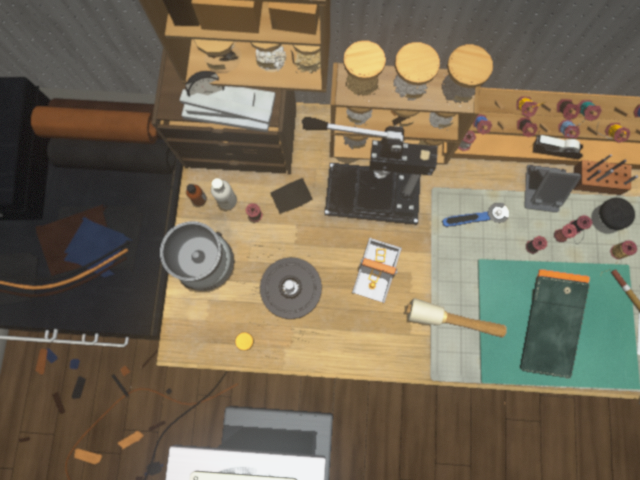

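View pics/side0.png

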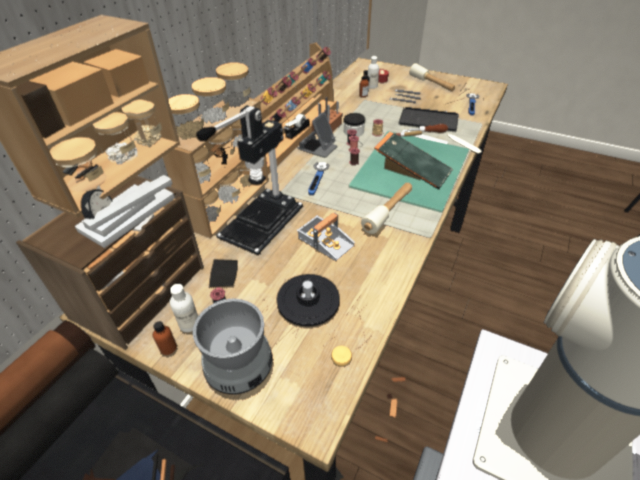

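The top view shows the tumbler near (195,253), the nested lids near (290,287), the hod near (378,270), the maul at (455,320), and the wax puck at (244,341). I'll enlarge the working area next.

```bash
cat > h.py <<'E'
from station import *
import cv2,numpy as np
np.set_printoptions(precision=4,suppress=True)
def ray(n,u,v,T=None):
    i=camera_info(n);K=i["intrinsics"];T=i["T"] if T is None else T
    d=T[:3,:3]@np.array([(u-K[0,2])/K[0,0],-(v-K[1,2])/K[1,1],-1.]);return T[:3,3],d
def at(n,u,v,z,T=None):
    o,d=ray(n,u,v,T);return o+d*(z-o[2])/d[2]
def proj(n,P,T=None):
    i=camera_info(n);K=i["intrinsics"];T=i["T"] if T is None else T
    p=T[:3,:3].T@(np.asarray(P,float).reshape(-1,3)-T[:3,3]).T
    return np.c_[K[0,2]+K[0,0]*p[0]/-p[2],K[1,2]-K[1,1]*p[1]/-p[2]]
E
python3 - <<'E'
import cv2,numpy as np
im=cv2.imread("pics/top0.png")
a=cv2.resize(im[215:320,150:275],None,fx=3.2,fy=3.2,interpolation=cv2.INTER_CUBIC)  
b=cv2.resize(im[225:315,335:415],None,fx=5,fy=5,interpolation=cv2.INTER_CUBIC)
c=cv2.resize(im[250:330,250:330],None,fx=3.2,fy=3.2,interpolation=cv2.INTER_CUBIC)
o=np.zeros((600,800,3),np.uint8)
o[:336,:400]=a;o[:450,400:]=b;o[340:596,:256]=c
cv2.imwrite("pics/c1.png",o)
E
```

```text
(no output)
```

View pics/c1.png

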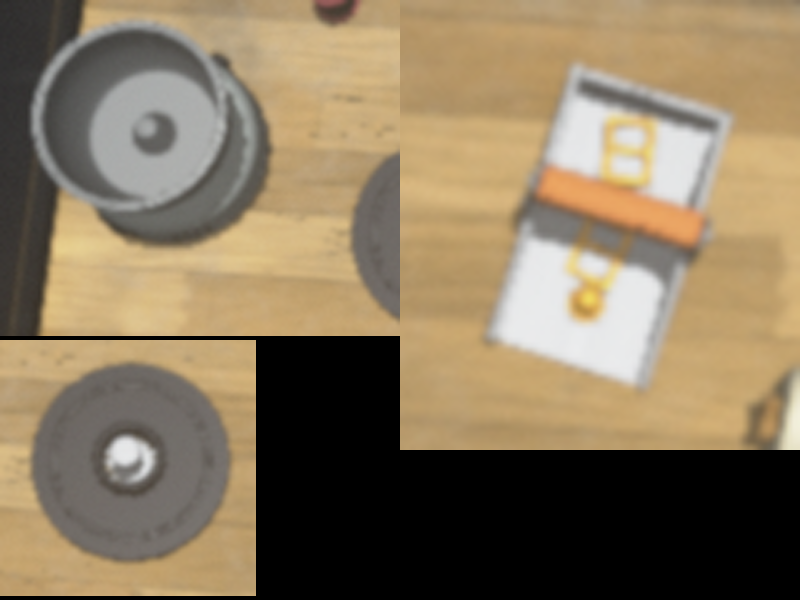

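```bash
python3 - <<'E'
from h import *
print("bowl",at("top",190.6,250.9,.126),"lid",at("top",290.9,288,.016))
print("rim w",at("top",160.3,250.9,.126)-at("top",221.2,250.9,.126))
print("lid w",at("top",260,288,.012)-at("top",321.9,288,.012))
print("bar ",at("top",379.4,266.4,.068),[at("top",u,v,.068) for u,v in((363.2,261.2),(395.4,271.3))])
print("spout",at("top",353,293.4,.003),at("top",384,302.4,.003))
print("rear",at("top",370,238.6,.026),at("top",401,248.4,.026))
for n,u,v,z in(("wax",244,341,.013),("glue",220,186,.11),("dye",195,191,.078),("spool",253,211,.042),("maulhead",425,312,.03)): print(n,at("top",u,v,z))
for n,u,v,z in (("bowlside",229,327,.126),("lidside",308,300,.016)): print(n,at("side",u,v,z))
E
```

```text
bowl [0.5324 0.1307 0.126 ] lid [ 0.4877 -0.0616  0.016 ]
rim w [-0.0079  0.119   0.    ]
lid w [-0.0089  0.1329  0.    ]
bar  [ 0.5373 -0.2439  0.068 ] [array([ 0.546 , -0.2101,  0.068 ]), array([ 0.5293, -0.277 ,  0.068 ])]
spout [ 0.4867 -0.1955  0.003 ] [ 0.4717 -0.2632  0.003 ]
rear [ 0.6052 -0.2247  0.026 ] [ 0.5879 -0.2924  0.026 ]
wax [0.3696 0.0279 0.013 ]
glue [0.6746 0.0923 0.11  ]
dye [0.6711 0.1518 0.078 ]
spool [0.6459 0.0318 0.042 ]
maulhead [ 0.4541 -0.3467  0.03  ]
bowlside [0.5326 0.1301 0.126 ]
lidside [ 0.4862 -0.0565  0.016 ]
```

Bowl width measures 119 mm (118 expected), cover 133 mm (134), and the hod's bar and spout agree, so the positions hold. Next I'll take near looks at the bowl, lids and hod on one sweep.

```bash
cat >> h.py <<'E'
from scipy.spatial.transform import Rotation as Rn
def Rt(yaw,tilt=0.):
    """tool down, y_t along yaw; tilt swings the fingers toward +y_t (spout -x goes down)"""
    y=np.array([np.cos(yaw),np.sin(yaw),0]);z=np.array([0,0,-1.])
    M=np.c_[np.cross(y,z),y,z]
    ax=np.array([-np.sin(yaw),np.cos(yaw),0])
    return Rn.from_rotvec(-tilt*ax).as_matrix()@M
def Q(M):
    q=Rn.from_matrix(M).as_quat();return [float(a) for a in (q[3],q[0],q[1],q[2])]
def wT():
    q=get_ee_rot();M=np.eye(4);M[:3,:3]=Rn.from_quat([q[1],q[2],q[3],q[0]]).as_matrix();M[:3,3]=get_tcp_pos()
    return M@camera_info("wrist")["tool_from_camera"]
def shot(name):
    T=wT();im=read_camera("wrist")[:,:,::-1].copy();cv2.imwrite(f"pics/{name}.png",im);np.save(f"pics/{name}.npy",T);return im,T
E
python3 - <<'E'
from h import *
bowl=[.5325,.1305];lid=[.487,-.060];hod=[.538,-.244]
q=Q(Rt(.06))
print([inverse_kinematics([*bowl,.236],q),inverse_kinematics([*lid,.126],q)])
move_pose([*bowl,.236],q); a,_=shot("w_bowl"); print(get_time(),get_tcp_pos())
move_pose([*lid,.126],q); b,_=shot("w_lid"); print(get_time(),get_tcp_pos())
move_pose([*hod,.178],Q(Rt(-.2437))); c,_=shot("w_hod"); print(get_time(),get_tcp_pos(),get_joint_pos())
o=np.zeros((600,800,3),np.uint8)
for i,im in enumerate((a,b,c)):
    o[300*(i//2):300*(i//2)+300,400*(i%2):400*(i%2)+400]=cv2.resize(im,(400,300),interpolation=cv2.INTER_AREA)
cv2.imwrite("pics/c2.png",o)
E
```

```text
[array([ 0.2186,  0.295 ,  1.7889, -0.    ,  1.0577,  0.1586]), array([-0.1468,  0.3756,  1.9909, -0.    ,  0.7752, -0.2068])]
2.3417 [0.5324 0.1313 0.236 ]
3.2917 [ 0.4884 -0.0592  0.1268]
4.15 [ 0.5374 -0.242   0.1774] [-0.4436  0.4275  1.7435  0.0005  0.9725 -0.2022]
```

View pics/c2.png

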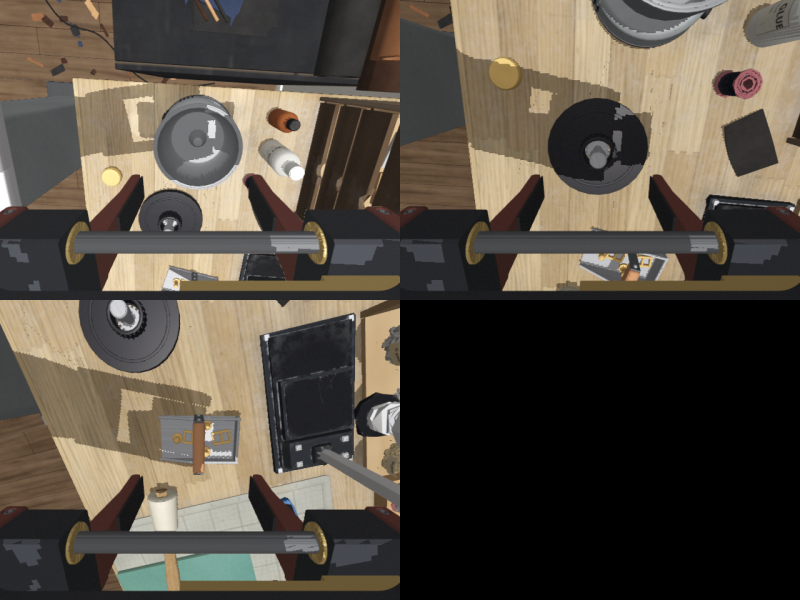

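The wrist views show the bowl at about (198,138), the lids at (598,145) and the hod at (200,440) with its bar across the middle; the spout (left in this view) faces the robot. I'll fit the known circles and overlay the models to check them.

```bash
cat >> h.py <<'E'
def circ(c,r,z,n=180):
    t=np.linspace(0,2*np.pi,n,endpoint=False);return np.c_[c[0]+r*np.cos(t),c[1]+r*np.sin(t),np.full(n,z)]
def fit(im,T,c0,r,z,span=.008):
    g=cv2.GaussianBlur(im,(3,3),0).astype(np.float32)
    def s(c):
        v=[]
        for d in(.0025,-.0025):
            p=proj("wrist",circ(c,r+d,z),T).astype(np.float32)
            v.append(cv2.remap(g,p[:,:1].copy(),p[:,1:].copy(),cv2.INTER_LINEAR)[:,0])
        return np.minimum(np.linalg.norm(v[0]-v[1],axis=1),60).mean()
    k=np.arange(-span,span+1e-9,.0005);S=[(s((c0[0]+a,c0[1]+b)),c0[0]+a,c0[1]+b) for a in k for b in k]
    return max(S)
def draw(im,T,P,col=(0,0,255),f=3):
    p=(proj("wrist",P,T)*f+f/2).astype(int);cv2.polylines(im,[p.reshape(-1,1,2)],True,col,1)
E
python3 - <<'E'
from h import *
L=lambda n:(cv2.imread(f"pics/{n}.png"),np.load(f"pics/{n}.npy"))
o=np.zeros((600,800,3),np.uint8)
a,T=L("w_bowl");f=fit(a,T,(.5325,.1305),.059,.126);print("bowl",f)
fi=fit(a,T,(.5325,.1305),.054,.126);print("bowl inner",fi)
A=cv2.resize(a,None,fx=2,fy=2);draw(A,T,circ(f[1:],.059,.126),f=2);draw(A,T,circ(fi[1:],.054,.126),(0,255,0),2)
u,v=(proj("wrist",[[.5325,.1305,.126]],T)[0]*2).astype(int);o[:300,:400]=A[v-150:v+150,u-200:u+200]
a,T=L("w_lid");f=fit(a,T,(.487,-.060),.067,.016);print("lid",f)
fn=fit(a,T,(.487,-.060),.0235,.036);print("neck",fn); fk=fit(a,T,(.487,-.06),.010,.058);print("knob",fk)
A=cv2.resize(a,None,fx=2,fy=2)
draw(A,T,circ(f[1:],.067,.016),f=2);draw(A,T,circ(fn[1:],.0235,.036),(0,255,0),2);draw(A,T,circ(fk[1:],.01,.058),(255,0,255),2)
u,v=(proj("wrist",[[.487,-.06,.016]],T)[0]*2).astype(int);o[:300,400:]=A[v-150:v+150,u-200:u+200]
a,T=L("w_hod");A=cv2.resize(a,None,fx=3,fy=3)
def H(P,c=(.538,-.244),y=-.2437):
    P=np.array(P,float);r=np.array([[np.cos(y),-np.sin(y)],[np.sin(y),np.cos(y)]]);P[:,:2]=P[:,:2]@r.T+c;return P
draw(A,T,H([[-.06,-.035,0.0025],[-.06,.035,.0025],[.06,.035,.026],[.06,-.035,.026]]))
draw(A,T,H([[-.008,-.035,.068],[-.008,.035,.068],[.008,.035,.068],[.008,-.035,.068]]),(0,255,0))
u,v=(proj("wrist",[[.538,-.244,.03]],T)[0]*3).astype(int);o[300:,:400]=A[v-150:v+150,u-200:u+200]
cv2.imwrite("pics/c3.png",o)
E
```

```text
bowl (np.float32(53.74185), np.float64(0.535), np.float64(0.1365))Traceback (most recent call last):
  File "<stdin>", line 5, in <module>
  File "h.py", line 37, in fit
    k=np.arange(-span,span+1e-9,.0005);S=[(s((c0[0]+a,c0[1]+b)),c0[0]+a,c0[1]+b) for a in k for b in k]
                                           ~^^^^^^^^^^^^^^^^^^^
  File "h.py", line 34, in s
    p=proj("wrist",circ(c,r+d,z),T).astype(np.float32)
      ~~~~^^^^^^^^^^^^^^^^^^^^^^^^^
  File "h.py", line 10, in proj
    i=camera_info(n);K=i["intrinsics"];T=i["T"] if T is None else T
ValueError: time passes only in moves, steps and waits
```

```bash
sed -i 's/^import cv2,numpy as np/import cv2,numpy as np,functools,station\ncamera_info=functools.cache(station.camera_info)/' h.py
cat > m.py <<'E'
from h import *
L=lambda n:(cv2.imread(f"pics/{n}.png"),np.load(f"pics/{n}.npy"))
o=np.zeros((600,800,3),np.uint8)
a,T=L("w_bowl");f=fit(a,T,(.5325,.1305),.059,.126);print("bowl",f)
fi=fit(a,T,(.5325,.1305),.054,.126);print("bowl inner",fi)
A=cv2.resize(a,None,fx=2,fy=2);draw(A,T,circ(f[1:],.059,.126),f=2);draw(A,T,circ(fi[1:],.054,.126),(0,255,0),2)
def crop(A,u,v):
    A=cv2.copyMakeBorder(A,200,200,200,200,cv2.BORDER_CONSTANT);return A[v+50:v+350,u:u+400]
u,v=(proj("wrist",[[.5325,.1305,.126]],T)[0]*2).astype(int);o[:300,:400]=crop(A,u,v)
a,T=L("w_lid");f=fit(a,T,(.487,-.060),.067,.016);print("lid",f)
fn=fit(a,T,(.487,-.060),.0235,.036);print("neck",fn); fk=fit(a,T,(.487,-.06),.010,.058);print("knob",fk)
A=cv2.resize(a,None,fx=2,fy=2)
draw(A,T,circ(f[1:],.067,.016),f=2);draw(A,T,circ(fn[1:],.0235,.036),(0,255,0),2);draw(A,T,circ(fk[1:],.01,.058),(255,0,255),2)
u,v=(proj("wrist",[[.487,-.06,.016]],T)[0]*2).astype(int);o[:300,400:]=crop(A,u,v)
a,T=L("w_hod");A=cv2.resize(a,None,fx=3,fy=3)
def H(P,c=(.538,-.244),y=-.2437):
    P=np.array(P,float);r=np.array([[np.cos(y),-np.sin(y)],[np.sin(y),np.cos(y)]]);P[:,:2]=P[:,:2]@r.T+c;return P
draw(A,T,H([[-.06,-.035,0.0025],[-.06,.035,.0025],[.06,.035,.026],[.06,-.035,.026]]))
draw(A,T,H([[-.008,-.035,.068],[-.008,.035,.068],[.008,.035,.068],[.008,-.035,.068]]),(0,255,0))
u,v=(proj("wrist",[[.538,-.244,.03]],T)[0]*3).astype(int);o[300:,:400]=crop(A,u,v)
cv2.imwrite("pics/c3.png",o)
E
python3 m.py
```

```text
bowl (np.float32(53.74185), np.float64(0.535), np.float64(0.1365))
bowl inner (np.float32(59.984062), np.float64(0.5335), np.float64(0.1305))
lid (np.float32(60.0), np.float64(0.4925), np.float64(-0.06099999999999999))
neck (np.float32(32.05683), np.float64(0.4915), np.float64(-0.05599999999999999))
knob (np.float32(58.676525), np.float64(0.4905), np.float64(-0.06199999999999999))
```

View pics/c3.png

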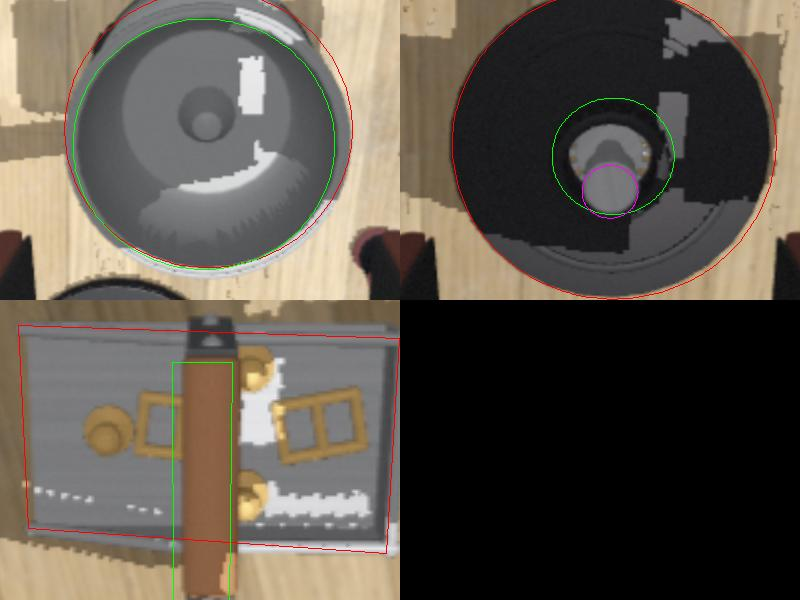

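The inner bowl circle fits tightly at (0.5335, 0.1305). The hod model sits about 2 mm off in hod +x and +y. The cover score saturated at the clip, so I'll refit it unclipped.

```bash
sed -i 's/,axis=1),60)/,axis=1),140)/' h.py; python3 m.py
python3 - <<'E'
from h import *
a,T=cv2.imread("pics/w_lid.png"),np.load("pics/w_lid.npy")
for z in (.004,.016):print(z,fit(a,T,(.4885,-.061),.067,z))
a,T=cv2.imread("pics/w_bowl.png"),np.load("pics/w_bowl.npy")
print(fit(a,T,(.5335,.1305),.054,.126,.005))
# feasibility of the pour poses
b=np.array([.5335,.1305])
for yaw in(.0,.12,.24):
  h=np.array([np.cos(yaw),np.sin(yaw),0]);P=np.r_[b,.140]+.028*h
  for t in(0,30,55,62):
    M=Rt(yaw,np.radians(t)); z=-M[:,2];y=M[:,1]   # hod up, hod +x
    tcp=P+.06*y+.0575*z-.019*z
    print(yaw,t,tcp,inverse_kinematics(tcp,Q(M)))
for n,u,v in(("pressbase",(377),219),): print(at("top",u,v,.02))
print([at("top",400,160,z) for z in(.15,.2,.25)])
E
```

```text
bowl (np.float32(100.94431), np.float64(0.5335), np.float64(0.1355))
bowl inner (np.float32(98.93753), np.float64(0.535), np.float64(0.131))
lid (np.float32(130.06444), np.float64(0.491), np.float64(-0.05999999999999999))
neck (np.float32(49.314133), np.float64(0.4815), np.float64(-0.05899999999999999))
knob (np.float32(109.54939), np.float64(0.4905), np.float64(-0.06149999999999999))
0.004 (np.float32(84.0596), np.float64(0.491), np.float64(-0.0655))
0.016 (np.float32(130.06444), np.float64(0.491), np.float64(-0.05999999999999999))
(np.float32(98.93753), np.float64(0.5349999999999999), np.float64(0.131))
0.0 0 [0.6215 0.1305 0.1785] [ 0.1882  0.4878  1.6388 -0.      1.015   0.1882]
0.0 30 [0.5942 0.1305 0.2033] [ 0.2627  0.272   2.0359 -0.3891  0.3493  0.5966]
0.0 55 [0.5644 0.1305 0.2112] None
0.0 62 [0.5557 0.1305 0.2111] None
0.12 0 [0.6209 0.141  0.1785] [ 0.2047  0.4901  1.6349 -0.      1.0166  0.0847]
0.12 30 [0.5938 0.1378 0.2033] [ 0.2385  0.2686  2.0409 -0.1908  0.3169  0.2843]
0.12 55 [0.5642 0.1342 0.2112] None
0.12 62 [0.5555 0.1332 0.2111] None
0.24 0 [0.619  0.1514 0.1785] [ 0.2212  0.4908  1.6337 -0.      1.0171 -0.0188]
0.24 30 [0.5925 0.1449 0.2033] [ 0.2137  0.2675  2.0425  0.0433  0.3084 -0.064 ]
0.24 55 [0.5635 0.1378 0.2112] None
0.24 62 [0.555  0.1358 0.2111] None
[ 0.652  -0.2383  0.02  ]
[array([ 0.7379, -0.2674,  0.15  ]), array([ 0.7166, -0.2612,  0.2   ]), array([ 0.6953, -0.2549,  0.25  ])]
```

```bash
cat >> h.py <<'E'
B=np.array([.534,.131])
def pour(yaw,t,flip,off=.028,zs=.140):
    M=Rt(yaw,np.radians(t)); z=-M[:,2];x=M[:,1]
    P=np.r_[B,zs]+off*np.array([np.cos(yaw),np.sin(yaw),0])
    if flip: M=M@np.diag([-1,-1,1.])
    return P+.06*x+.0385*z,Q(M)
E
python3 - <<'E'
from h import *
for d in range(-180,180,20):
  for fl in(0,1):
    r=[(t,inverse_kinematics(*pour(np.radians(d),t,fl))) for t in(0,30,45,55)]
    if all(q is not None for _,q in r[:3]): print(d,fl,[(t,q if q is None else q.round(2).tolist()) for t,q in r])
E
```

```text
-180 1 [(0, [0.26, 0.25, 2.01, -0.0, 0.88, 0.26]), (30, [0.19, 0.52, 1.63, 0.09, 1.51, 0.16]), (45, [0.17, 0.68, 1.46, 0.12, 1.79, 0.14]), (55, [0.16, 0.78, 1.34, 0.14, 1.96, 0.14])]
-160 1 [(0, [0.19, 0.25, 2.02, -0.0, 0.88, -0.15]), (30, [0.24, 0.52, 1.63, -0.06, 1.51, -0.09]), (45, [0.25, 0.68, 1.45, -0.07, 1.8, -0.09]), (55, [0.26, 0.79, 1.33, -0.08, 1.98, -0.09])]
-140 1 [(0, [0.13, 0.26, 1.99, -0.0, 0.88, -0.57]), (30, [0.29, 0.51, 1.65, -0.2, 1.47, -0.34]), (45, [0.33, 0.66, 1.48, -0.26, 1.74, -0.31]), (55, [0.36, 0.77, 1.38, -0.3, 1.91, -0.3])]
-120 1 [(0, [0.09, 0.29, 1.95, -0.0, 0.9, -0.96]), (30, [0.33, 0.49, 1.69, -0.34, 1.39, -0.58]), (45, [0.41, 0.62, 1.55, -0.44, 1.63, -0.51]), (55, [0.45, 0.72, 1.47, -0.49, 1.79, -0.49])]
-100 0 [(0, [0.06, 0.33, 1.89, -0.0, 0.92, 1.81]), (30, [0.37, 0.45, 1.74, -0.47, 1.27, 2.33]), (45, [0.48, 0.57, 1.66, -0.6, 1.48, 2.46]), (55, [0.53, 0.66, 1.6, -0.67, 1.62, 2.51])]
-100 1 [(0, [0.06, 0.33, 1.89, -0.0, 0.92, -1.33]), (30, [0.37, 0.45, 1.74, -0.47, 1.27, -0.82]), (45, [0.48, 0.57, 1.66, -0.6, 1.48, -0.69]), (55, [0.53, 0.66, 1.6, -0
[... 2675 characters left out ...]
.87, -0.0, 0.92, -1.72]), (30, [0.06, 0.44, 1.77, 0.5, 1.23, -2.27]), (45, [-0.05, 0.55, 1.7, 0.64, 1.43, -2.42]), (55, [-0.11, 0.63, 1.65, 0.72, 1.56, -2.49])]
120 1 [(0, [0.38, 0.35, 1.87, -0.0, 0.92, 1.42]), (30, [0.06, 0.44, 1.77, 0.5, 1.23, 0.87]), (45, [-0.05, 0.55, 1.7, 0.64, 1.43, 0.72]), (55, [-0.11, 0.63, 1.65, 0.72, 1.56, 0.65])]
140 1 [(0, [0.36, 0.31, 1.93, -0.0, 0.9, 1.06]), (30, [0.1, 0.47, 1.71, 0.37, 1.36, 0.64]), (45, [0.01, 0.61, 1.59, 0.48, 1.59, 0.56]), (55, [-0.03, 0.7, 1.51, 0.54, 1.74, 0.52])]
160 1 [(0, [0.32, 0.27, 1.98, -0.0, 0.89, 0.67]), (30, [0.14, 0.5, 1.66, 0.24, 1.45, 0.4]), (45, [0.08, 0.65, 1.5, 0.3, 1.72, 0.36]), (55, [0.06, 0.75, 1.41, 0.35, 1.88, 0.35])]
```

Yaw −70° (spout pointing to the robot's left) allows a 55° tilt without swapping the grasp. Next I grasp the hod and carry it to the bowl.

```bash
python3 - <<'E'
from h import *
H=[.5404,-.2428];q=Q(Rt(-.2437))
Y=np.radians(-70)
for t in range(0,59,6): assert inverse_kinematics(*pour(Y,t,0,zs=.145)) is not None,t
movel([*H,.10],q,v=.15); movel([*H,.041],q,v=.08)
f0=get_ft_force()
command_gripper(0.); print(get_grip_width(),get_finger_force(),get_tcp_pos(),get_ft_force()-f0)
movel([*H,.19],q,v=.12); print(get_grip_width(),get_ft_force()-f0,get_joint_pos())
p,qq=pour(Y,0,0,zs=.150); move_pose(p,qq); wait(.3)
print(get_time(),get_joint_pos(),get_tcp_pos()-p)
im,T=shot("w_pour"); s=read_camera("side")[:,:,::-1]
o=np.zeros((300,800,3),np.uint8);o[:,:400]=cv2.resize(im,(400,300));o[:,400:]=s[230:455,110:410][:225].repeat(1,0) if 0 else cv2.resize(s[200:425,110:410],(400,300))
cv2.imwrite("pics/c4.png",o)
E
```

```text
0.17973929704420735 29.99659091234207 [ 0.5404 -0.2428  0.041 ] [-0.7547  0.0187 -0.2313]
0.18456107417046638 [-1.9351 -0.0026 -2.436 ] [-0.4424  0.4158  1.73   -0.      0.9974 -0.1986]
9.825 [ 0.0634  0.3803  1.7887 -0.      0.9726  1.2859] [ 0.0001 -0.0006 -0.    ]
```

View pics/c4.png

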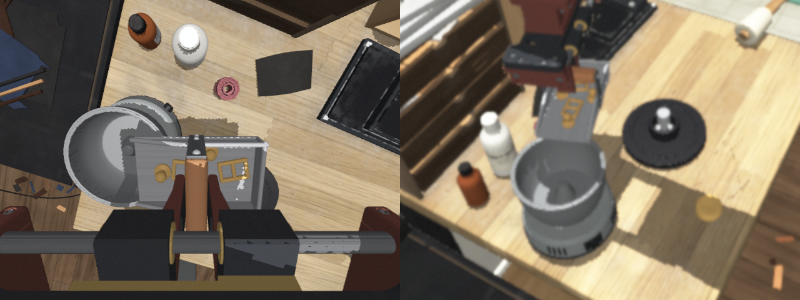

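The hod is held level (16 mm grip), with the spout over the bowl mouth about 28 mm from the axis. Pouring slowly about the spout edge.

```bash
python3 - <<'E'
from h import *
Y=np.radians(-70)
movel(*pour(Y,0,0,zs=.143),v=.05)
for t in(8,16,24,28,32,36,40,44,48,52,56):
    movel(*pour(Y,t,0,zs=.143),v=.12 if t<25 else .07)
wait(.6); print(get_time(),get_joint_pos(),get_grip_width())
s=read_camera("side")[:,:,::-1]; t=read_camera("top")[:,:,::-1]
im,T=shot("w_pour2")
o=np.zeros((600,800,3),np.uint8);o[:300,:400]=cv2.resize(im,(400,300));o[:300,400:]=cv2.resize(s[200:425,110:410],(400,300));o[300:,:400]=cv2.resize(t[190:340,120:320],(400,300),interpolation=cv2.INTER_CUBIC)
cv2.imwrite("pics/c5.png",o)
E
```

```text
13.7167 [ 0.6255  0.5495  1.8331 -0.9678  1.318   2.3886] 0.17667651118717065
```

View pics/c5.png

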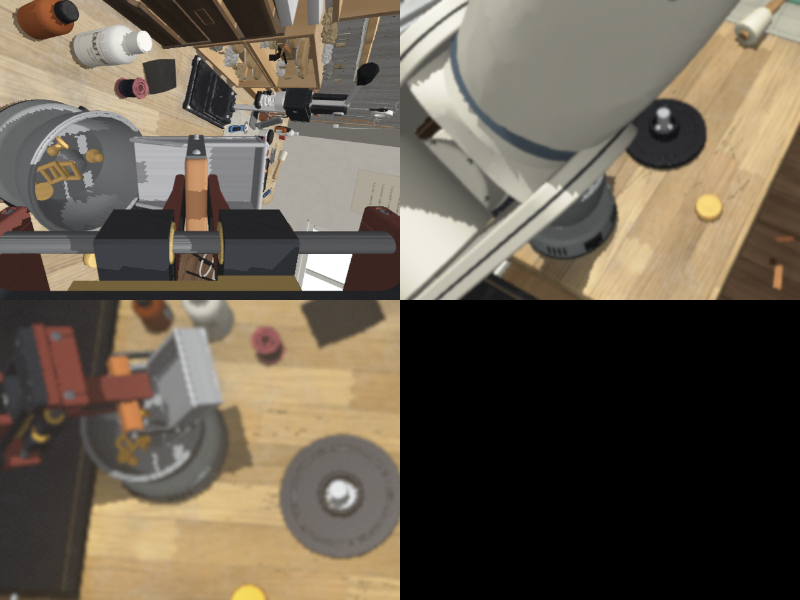

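The hod looks empty and the fittings lie in the bowl around (40–95, 145–190). Setting the hod back, then checking the bowl from above.

```bash
python3 - <<'E'
from h import *
Y=np.radians(-70);H=[.5404,-.2428];q=Q(Rt(-.2437))
for t in(44,30,15,0): movel(*pour(Y,t,0,zs=.146),v=.15)
move_pose([*H,.19],q); movel([*H,.06],q,v=.12); print(movel([*H,.0395],q,v=.03,until_force=4),get_tcp_pos())
command_gripper(1.); movel([*H,.16],q,v=.12)
im0,_=shot("w_hod2")
move_pose([*B,.236],Q(Rt(.06))); im,T=shot("w_bowl2"); print(get_time(),fit(im,T,B,.054,.126,.005),get_tcp_pos())
u,v=proj("wrist",[[*B,.09]],T)[0].astype(int)
o=np.zeros((480,800,3),np.uint8);o[:,:480]=cv2.resize(im[v-80:v+80,u-80:u+80],(480,480),interpolation=cv2.INTER_CUBIC)
o[:320,480:]=cv2.resize(im0[150:350,220:420],(320,320));cv2.imwrite("pics/c6.png",o)
E
```

```text
True [ 0.5401 -0.2426  0.0408]
22.525 (np.float32(98.256714), np.float64(0.5355), np.float64(0.1315)) [0.5342 0.13   0.2357]
```

View pics/c6.png

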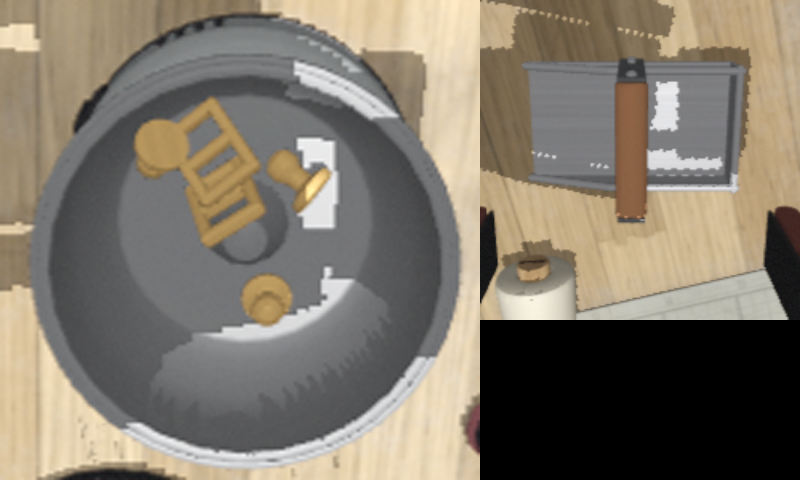

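All five fittings (three studs, two slides) lie low in the bowl, and the hod stands empty in its place. Next I grip the knob with the tips just above the neck, lift both lids, and measure them in the hand.

```bash
python3 - <<'E'
from h import *
q=Q(Rt(.06));L=[.4907,-.0608]
move_pose([*L,.126],q); movel([*L,.0395],q,v=.08)
f0=get_ft_force(); command_gripper(0.); print("width mm",88*get_grip_width(),get_ft_force()-f0,get_tcp_pos())
movel([*L,.06],q,v=.05); wait(.2); print(get_ft_force()-f0)
movel([*L,.205],q,v=.12)
G=[.535,.131]; move_pose([*G,.205],q); wait(.3)
im,T=shot("w_held"); p=get_tcp_pos(); z=p[2]-.0395+.016
f=fit(im,T,p[:2],.067,z,.008); print(get_time(),p,"cover",f[0],np.array(f[1:])-p[:2],88*get_grip_width())
A=cv2.resize(im,None,fx=1.25,fy=1.25);draw(A,T,circ(f[1:],.067,z),f=1.25);cv2.imwrite("pics/c7.png",A)
E
```

```text
width mm 19.277526859557494 [ 0.0289 -0.8485  1.286 ] [ 0.4906 -0.0608  0.0394]
[-0.1948  0.3716 -3.0279]
28.9917 [0.5351 0.13   0.2051] cover 96.242035 [0.001 0.001] 19.393251235507208
```

View pics/c7.png

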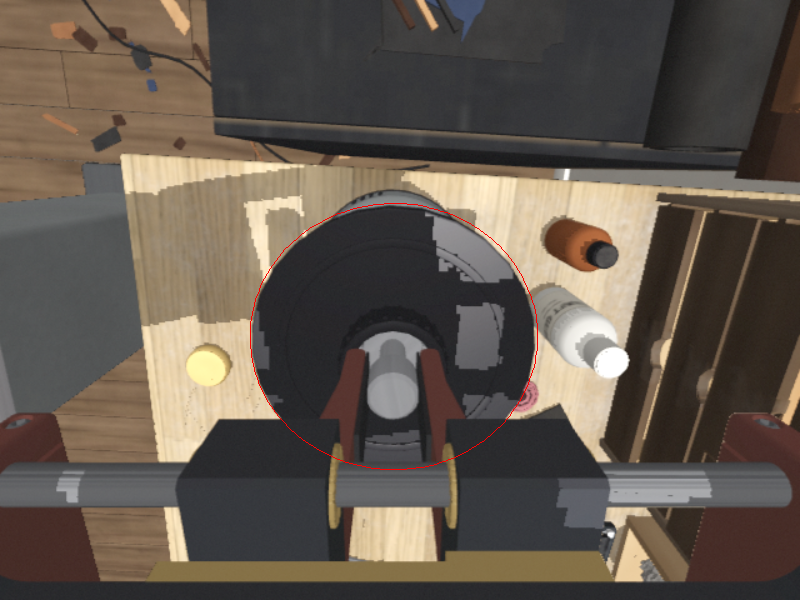

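Both lids are held upright (3.0 N). The knob is centred on the tool and the measured lid axis is within about 1 mm of the bowl's. Lowering under a force guard.

```bash
python3 - <<'E'
from h import *
q=Q(Rt(.06));G=[.5345,.131]
movel([*G,.175],q,v=.06); f0=get_ft_force()
h=movel([*G,.1535],q,v=.02,until_force=6); print(h,get_tcp_pos(),get_ft_force()-f0,get_time(),88*get_grip_width())
E
```

```text
True [0.5344 0.131  0.1567] [-1.6017 -0.3843  7.6171] 30.4917 19.177439921899605
```

It stopped at 0.1567 m against the expected 0.1565 m: fully home. Releasing, then looking from above and measuring cover and neck.

```bash
python3 - <<'E'
from h import *
q=Q(Rt(.06));G=[.5345,.131]
command_gripper(1.); movel([*G,.243],q,v=.1); wait(.3)
im,T=shot("w_seat"); p=get_tcp_pos()
f=fit(im,T,G,.067,.133,.006); k=fit(im,T,G,.010,.175,.006); n=fit(im,T,G,.0235,.153,.006)
print(get_time(),p,"cover",f,"knob",k,"neck",n)
A=cv2.resize(im,None,fx=3,fy=3,interpolation=cv2.INTER_CUBIC)
draw(A,T,circ(f[1:],.067,.133));draw(A,T,circ(k[1:],.010,.175),(255,0,255));draw(A,T,circ(f[1:],.0235,.153),(0,255,0))
u,v=(proj("wrist",[[*G,.14]],T)[0]*3).astype(int);s=read_camera("side")[:,:,::-1]
o=np.zeros((600,800,3),np.uint8);o[:,:500]=A[v-300:v+300,u-250:u+250];o[:300,500:]=cv2.resize(s[260:410,160:310],(300,300),interpolation=cv2.INTER_CUBIC);cv2.imwrite("pics/c8.png",o)
E
```

```text
33.0 [0.5344 0.131  0.2426] cover (np.float32(135.34695), np.float64(0.5355), np.float64(0.1325)) knob (np.float32(114.03444), np.float64(0.535), np.float64(0.13)) neck (np.float32(71.75593), np.float64(0.54), np.float64(0.125))
```

View pics/c8.png

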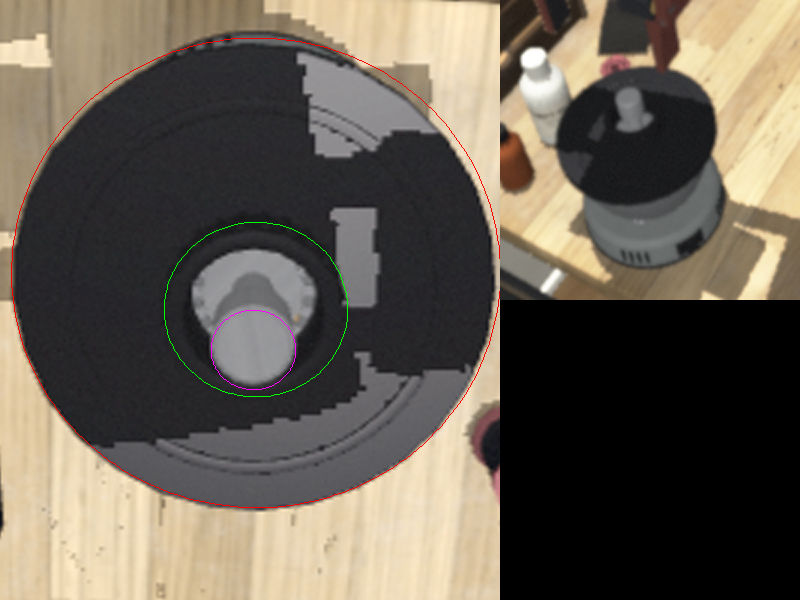

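The lid is level and seated, with the cover's axis at x ≈ 0.535 and the knob standing inside the bore with clearance. Gripping the neck just above the cover's flat top and lifting straight up.

```bash
python3 - <<'E'
from h import *
q=Q(Rt(.06));G=[.5349,.131]
f0=get_ft_force()
h=movel([*G,.1355],q,v=.07,until_force=6); print(h,get_tcp_pos())
if not h:
    command_gripper(0.); print("width",88*get_grip_width(),get_ft_force()-f0)
    movel([*G,.165],q,v=.03); print(get_ft_force()-f0)
    movel([*G,.237],q,v=.08); wait(.4)
    print(get_time(),get_tcp_pos(),88*get_grip_width(),get_ft_force()-f0)
    im,T=shot("w_end"); s=read_camera("side")[:,:,::-1]; t=read_camera("top")[:,:,::-1]
    o=np.zeros((600,800,3),np.uint8);o[:300,:400]=cv2.resize(im,(400,300));o[:400,400:]=cv2.resize(s[220:420,130:330],(400,400),interpolation=cv2.INTER_CUBIC)
    o[300:,:400]=cv2.resize(t[190:340,130:330],(400,300),interpolation=cv2.INTER_CUBIC);cv2.imwrite("pics/c9.png",o)
E
```

```text
False [0.5352 0.1311 0.1359]
width 46.0096821011576 [ 0.9341 -1.0701  0.9608]
[ 0.3469 -1.8383 -0.4637]
38.0417 [0.5348 0.131  0.2368] 45.78964641673015 [ 0.2156 -0.6781 -0.5237]
```

View pics/c9.png

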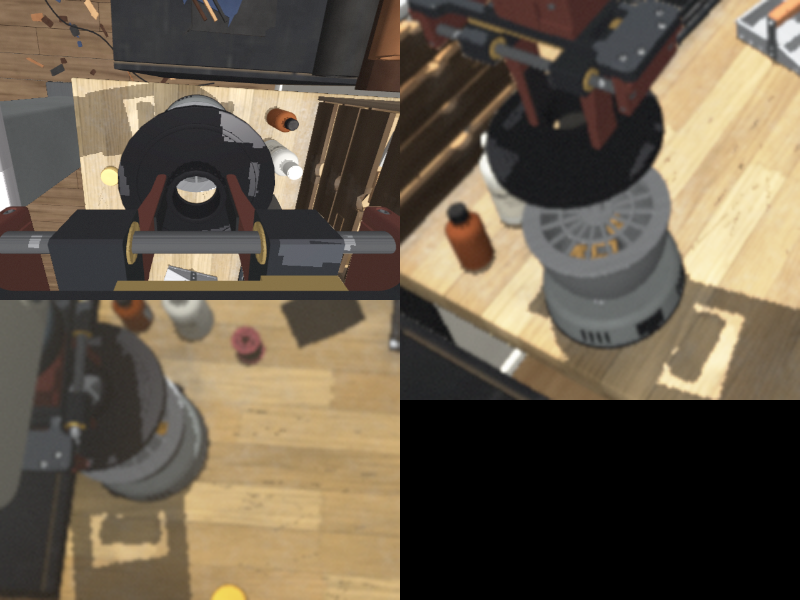

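The cover is held level, about 46 mm above the knob top. The grille lid stays seated with the fittings visible through it, and the hod stands on the bench. Handing in.

```bash
python3 -c "
from station import *
print(job_done())"
```

```text
the job is handed in; nothing more can be done
None
```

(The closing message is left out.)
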